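# Set the balance's splash guard and load the mixing cup

## Task

Get the balance ready for pouring: raise its clear splash guard to 55 degrees from flat (the red mark on the hinge scale, give or take 5 degrees) so that it stays there by itself, then reach in under it and set the blue cup gently and upright on the middle of the pan. Leave the guard at that angle, let go of everything, and do not shift or tip the other cups, the bottle or the jug.

Things in the scene. Friction and masses are not known exactly. Their poses are not given: they have to be found in the camera images.
- balance: white laboratory balance, fixed to the table, 230 mm long (its x) by 190 mm wide (its y); origin at the centre of its underside, x points from its low front panel to the hinge at its back, y to its left, z up. Front panel (x -115 to -55 mm) 35 mm high, the rest 55 mm high. Two brackets 20 x 12 mm stand at x 90, y -87 and 87 mm, up to 97 mm high. Its front faces the robot within about 20 degrees
- pan (a point): centre of the top face of the round steel pan, 110 mm diameter, 66 mm above the table, 5 mm ahead of the balance's origin along its x; axes as the balance
- guard (a joint): angle of the splash guard (rad): 0 = flat over the pan, grows as its front edge is raised, stop at 1.13 (65 degrees); wanted 0.96 (55 degrees). Stiff friction hinge: it stays where it is left, and takes about 4 N up or 2 N down at the bar to move. Guard 0.15 to 0.3 kg. A white quadrant scale on the left of the hinge carries a broad red mark at 55 degrees: there the guard's left blue edge lines up with it
- guard_hinge (a point): centre of the guard's hinge line, 87 mm above the table, at x 90 mm of the balance; the line runs along the balance's y
- guard_bar (a point): middle of the guard's grip bar, a round steel bar 10 mm thick and 90 mm long between two 8 mm side arms (80 mm clear between them), parallel to the hinge and 180 mm from it. The clear panel (blue edges, 155 mm wide, 4 mm thick) lies in the plane of hinge and bar and ends 40 mm short of the bar, so a finger fits between panel and bar. With the guard at the wanted angle panel and bar overhang the pan. The point's axes turn with the guard
- cup_blue: blue rigid plastic mixing cup, open at the top, empty, 42 to 100 g, 55 mm tall, outside diameter 54 mm at the foot widening to 62 mm at the rim, wall 3 mm; origin at the centre of its underside, z up; round, so its yaw means nothing
- cup_orange: orange rigid plastic mixing cup, open at the top, empty, 60 g, 55 mm tall, outside diameter 54 mm at the foot widening to 62 mm at the rim, wall 3 mm; origin at the centre of its underside, z up; round, so its yaw means nothing; leave alone
- cup_yellow: yellow rigid plastic mixing cup, open at the top, empty, 60 g, 55 mm tall, outside diameter 54 mm at the foot widening to 62 mm at the rim, wall 3 mm; origin at the centre of its underside, z up; round, so its yaw means nothing; leave alone
- bottle: closed amber bottle with black cap, 68 mm diameter, 120 mm tall, 0.45 kg; origin at the centre of its underside; leave alone
- jug: large white plastic jug with blue cap, 120 mm diameter, 258 mm tall, 1.5 kg, its handle reaching 75 mm out from its axis; origin at the centre of its underside; leave alone
Mind the look-alikes: they are no part of the job. Several things have the shape of the cup_blue; the one meant has the colours described above.

How it is judged:
On the way, in this order (a step that is already met when the one before it is completed fails the run):
1. the guard stands by itself at 50 to 60 degrees, released (value of joint guard between 0.8727 and 1.0472 rad and velocity of joint guard between -0.05 and 0.05 rad/s and contact force between the fingers and balance below 0.2 N), for 0.3 s.
2. the blue cup stands on the middle of the pan under the guard (value of joint guard between 0.8727 and 1.0472 rad and horizontal distance between cup_blue and pan below 0.02 m and z of cup_blue in the frame of pan between -0.005 and 0.005 m and angle between cup_blue's own z axis and vertical below 0.1 rad), for 0.2 s.
At the end, for the whole second after the job is handed in: the guard rests at 50 to 60 degrees; the blue cup stands upright (within 0.1 rad) and at rest on the pan, its axis within 20 mm of the pan's centre (all of step 2 and velocity of joint guard between -0.05 and 0.05 rad/s and linear speed of cup_blue below 0.02 m/s); the robot touches nothing.
It fails at once if the orange cup is shifted by more than 20 mm or tipped (distance of cup_orange from where it was at the start of the episode above 0.02 m or angle between cup_orange's own z axis and vertical above 0.3 rad).
It fails at once if the yellow cup is shifted by more than 20 mm or tipped (distance of cup_yellow from where it was at the start of the episode above 0.02 m or angle between cup_yellow's own z axis and vertical above 0.3 rad).
It fails at once if the amber bottle is shifted by more than 20 mm or tipped (distance of bottle from where it was at the start of the episode above 0.02 m or angle between bottle's own z axis and vertical above 0.3 rad).
It fails at once if the white jug is shifted by more than 20 mm or tipped (distance of jug from where it was at the start of the episode above 0.02 m or angle between jug's own z axis and vertical above 0.3 rad).
It fails at once if the blue cup is dropped or pressed hard onto the balance (over 40 N) (contact force between cup_blue and balance above 40 N).
It also fails if it takes over 72 s, if anything falls off the work surface, if the arm or the gripper's body presses on something with over 40 N, if the wrist force passes 120 N, or if a joint passes its speed limit or range.

## Robot

A 6-joint arm with a two-finger parallel gripper is mounted at the origin on the work surface. World frame = base frame: x ahead of the robot, y to its left, z up, the work surface at z = 0. Lengths are in m, angles in rad, forces in N, time in s.
With the tool pointing down it reaches from about 0.275 to 1 m from the base axis. Payload 8.4 kg.
Tool frame: the origin (TCP) lies on the centre line of the jaws, within the pads' length; the fingertips stand 8 mm ahead of it and the grasp point (between the pads) lies 11 mm behind it; z points along the fingers, y is the direction in which the jaws open and shut (so a half turn about z gives the same grasp; the last joint's range is limited). The gripper opens to 85 mm and grips with 20 to 120 N. Pads are 22 mm wide; open, the fingers measure 114 mm over their backs; the gripper's body (76 mm by 85 mm) begins 54 mm behind the grasp point. The pads swing forward as they close: fully open they stand 13 mm farther back than shut.
Start: joints at [1.233, 0.353, 1.633, -0, 1.155, -0.002], TCP at [0.206, 0.59, 0.216] pointing down, gripper open.
Joint ranges: [-2.63, 2.63], [-0.92, 2.1], [0.06, 2.66], [-1.3, 4.44], [0, 2.69], [-3.02, 3.02]. Speed limits (rad/s): [2.22, 2.22, 2.79, 3.14, 3.14, 3.14].

## Interface

Orientations are given as a 3x3 rotation matrix whose columns are the frame's x, y, z axes.
In Python, from cell import arm gives the robot as it stands.
- The arm moves only by the tool step_arm, never from a script. Its argument "motion" is a list that holds one entry, the list of rows, each a list of 7 numbers: the shift along the tool's x, y, z normalised to -1 to 1, where 1 is 0.2 m, then the turn, a rotation vector about the tool's x, y, z normalised to -1 to 1, where 1 is 60 degrees, then the finger opening in mm, from 0 to 85.4. In form: [[[dx, dy, dz, ax, ay, az, fingers], ...]]. A call has 1 to 12 rows; each row shifts and turns the commanded pose from where the row before left it, along the tool's axes as they then stand; what a row does not reach is not made up. A row lasts 1/8 s, in which the tool goes at most 62.5 mm and 10.7 degrees, less where a joint would pass 70% of its speed; a pose out of reach is approached as far as the arm can. A call with a number of a shift or a turn outside -1 to 1 is refused whole. A call with a gripper value outside its range is refused whole. The fingers move at their own pace and stop on an object; "newtons" is the grip in N (left out, the last holds). Time passes only in rows, so rows that do not move let the fingers close. It gives the time, the measured TCP pose, the force and the opening at its end, in the units of the state.
- arm.read_state(): the state, without advancing time (a new reading comes with each control period).
- arm.camera(name): name is "side" or "top" or "wrist"; returns a dict with "pixels" (400x640x3 uint8, red, green, blue), "mtx" (3x3 intrinsics, pixels), "dist_coeffs" ([k1, k2, p1, p2, k3] as OpenCV has them; the pictures are not rectified), "R" (3x3) and "t" (3): a world point X has camera coordinates R X + t. Camera axes: x right, y down, z forward; pixel columns grow to the right and rows downward; lengths in m; the calibration is good to about 2 mm. A picture is of the moment at which its call begins. There is no depth.
- arm.job_done(): hands the job in, once; it reports no verdict.
The state is a dict: "clock": time; "joint_pos": joint angles; "qd": joint speeds; "effort": joint torques, N m; "tool_pos": TCP position; "ee_rot": TCP orientation; "ft_force": force on the tool from outside, world axes, zero at the start; "torque": the same for the moment, N m; "grip_width": finger opening in m.
Only numpy, scipy, OpenCV 4.12 (cv2) and the standard library are available. Lean on these libraries where they do the work, as an engineer would, in place of code of your own. Each camera call takes 0.05 s, during which the arm holds its last target. There are 200 camera calls.

## Working session

There is one attempt and no reset: what is moved stays moved. The work goes in short steps, Python scripts to look and compute and a tool call to move; the robot and the scene stay as the last step left them, time stands still between calls to the robot, and variables do not carry over. Pictures are saved under pics/ and viewed, about 8 in all and at most 12, crops included, and the job is handed in when it is done.

Besides the shell and the picture viewer there is one more tool, called after "Emit:" in YAML: its name, and indented under it one key for each argument. step_arm: Moves the arm, as the interface text tells. Its arguments: {"type":"object","properties":{"motion":{"type":"array","items":{"type":"array","items":{"type":"array","items":{"type":"number"}}}},"newtons":{"type":"number"}},"required":["motion"]}

```bash
mkdir -p pics; ls; python3 - <<'E'
from cell import arm
import cv2,numpy as np
s=arm.read_state();print(s['clock'],s['tool_pos'],s['ee_rot'])
for n in ("side","top"):
    c=arm.camera(n);np.savez(f'{n}0.npz',**c);cv2.imwrite(f'pics/{n}0.png',c['pixels'][:,:,::-1]);print(n,c['mtx'],c['dist_coeffs'],(-c['R'].T@c['t']),c['R'][2])
E
```

```text
pics
0.0 [0.20578887 0.58963349 0.21545826] [[-9.44150665e-01  3.29513782e-01 -4.35172735e-04]
 [ 3.29514069e-01  9.44149792e-01 -1.28432871e-03]
 [-1.23357647e-05 -1.35599535e-03 -9.99999081e-01]]
side [[512.26732016   0.         323.07683131]
 [  0.         512.26732016 205.84806618]
 [  0.           0.           1.        ]] [-0.00404905  0.          0.          0.          0.        ] [ 0.06835668 -0.83571412  0.98726166] [ 0.38336388  0.57698833 -0.7211911 ]
top [[435.83906709   0.         319.58082342]
 [  0.         435.83906709 203.2681407 ]
 [  0.           0.           1.        ]] [-0.06352163  0.          0.          0.          0.        ] [ 0.36283565 -0.09908998  1.46130557] [ 0.14368956 -0.0037148  -0.98961584]
```

View pics/top0.png

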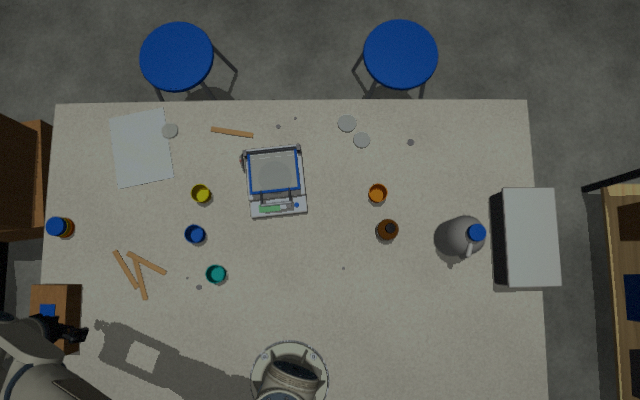

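View pics/side0.png

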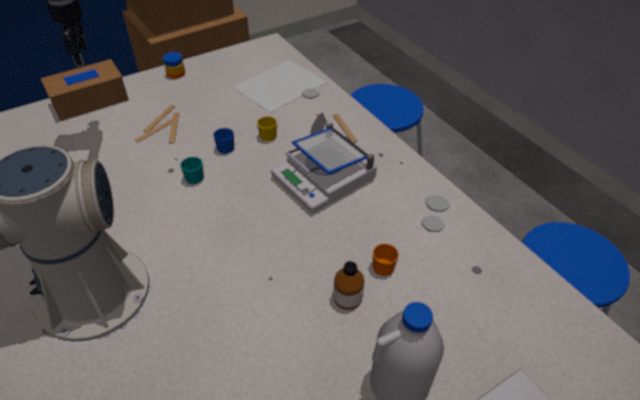

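Top view: the blue cup is at (195,234). Look-alikes are the teal cup (216,273), the yellow (201,194), the orange (377,193), and the blue-capped jar (60,227). I choose (195,234). The balance is at about (275,182), with its front panel facing the robot.

```bash
cat > h.py <<'E'
import numpy as np,cv2
def ray(c,uv):
    p=cv2.undistortPoints(np.float64(uv).reshape(-1,1,2),c['mtx'],c['dist_coeffs']).reshape(-1,2)
    return -c['R'].T@c['t'], np.c_[p,np.ones(len(p))]@c['R']
def plane(c,uv,z):
    o,d=ray(c,uv);return o+d*((z-o[2])/d[:,2])[:,None]
def tri(c1,u1,c2,u2):
    o1,d1=ray(c1,u1);o2,d2=ray(c2,u2)
    s=np.linalg.lstsq(np.c_[d1[0],-d2[0]],o2-o1,rcond=None)[0]
    a,b=o1+s[0]*d1[0],o2+s[1]*d2[0];return (a+b)/2,np.linalg.norm(a-b)
def proj(c,X):
    return cv2.projectPoints(np.float64(X).reshape(-1,1,3),cv2.Rodrigues(c['R'])[0],c['t'],c['mtx'],c['dist_coeffs'])[0].reshape(-1,2)
def blobs(c,lo,hi,amin=30):
    h=cv2.cvtColor(c['pixels'],cv2.COLOR_RGB2HSV);m=cv2.inRange(h,lo,hi)
    n,l,s,ce=cv2.connectedComponentsWithStats(m)
    return m,[(i,s[i],ce[i]) for i in range(1,n) if s[i][4]>=amin],l
E
python3 - <<'E'
from h import *
t=dict(np.load('top0.npz'));s=dict(np.load('side0.npz'))
for n,c in(('top',t),('side',s)):
    m,b,l=blobs(c,(105,130,50),(125,255,255))
    for i,st,ce in b:
        q=np.argwhere(l==i)[:,::-1];hull=cv2.convexHull(q.astype(np.float32))
        print(n,st,ce.round(1),[np.round(x,1).tolist() if not np.isscalar(x) else round(x,1) for x in cv2.minAreaRect(hull)], np.round(plane(c,cv2.boxPoints(cv2.minAreaRect(hull)),.087)[:,:2],3).tolist() if n=='top' else '')
for n,lo,hi in(('blue',(105,130,40),(125,255,255)),('yellow',(22,130,60),(32,255,255)),('orange',(8,180,90),(18,255,255))):
    for i,st,ce in blobs(t,lo,hi)[1]: print(n,st,plane(t,[st[:2]+st[2:4]/2],.05)[0].round(3))
a=cv2.resize(t['pixels'][130:290,170:320],None,fx=4,fy=4,interpolation=cv2.INTER_CUBIC)[:600]
cv2.imwrite('pics/crop0.png',a[:,:,::-1])
E
```

```text
top [ 363   19   75   70 4129] [400.2  53.9] [[400.0, 53.5], [69.0, 74.0], 90.0] [[1.202, -0.259], [1.203, -0.515], [0.949, -0.501], [0.949, -0.252]]
top [ 139   21   75   72 4061] [175.6  56. ] [[175.8, 55.7], [68.6, 73.5], 45.0] [[1.071, 0.555], [1.263, 0.385], [1.076, 0.209], [0.893, 0.377]]
top [290 149  10  41 114] [296.2 171.3] [[294.5, 169.0], [40.0, 9.0], 90.0] [[0.741, -0.01], [0.741, -0.039], [0.609, -0.039], [0.609, -0.01]]
top [247 154  42  40 182] [260.6 181.9] [[267.4, 172.4], [40.2, 38.3], 85.0] [[0.726, 0.132], [0.736, 0.008], [0.604, -0.004], [0.594, 0.118]]
top [ 46 217  18  19 273] [ 54.4 225.7] [[54.5, 226.0], [18.0, 17.0], 90.0] [[0.524, 0.786], [0.524, 0.728], [0.465, 0.723], [0.465, 0.781]]
top [184 225  19  18 198] [195.3 234. ] [[193.0, 233.5], [17.0, 18.0], 90.0] [[0.496, 0.328], [0.495, 0.27], [0.442, 0.268], [0.442, 0.326]]
top [469 224  17  17 240] [476.8 232.1] [[477.0, 232.0], [16.0, 16.0], 90.0] [[0.492, -0.581], [0.491, -0.633], [0.44, -0.63], [0.441, -0.578]]
top [ 40 304  15  13 172] [ 47.3 309.7] [[47.0, 310.0], [12.0, 14.0], 90.0] [[0.246, 0.786],
[... 402 characters left out ...]
 ] [[223.0, 140.5], [23.0, 18.0], 90.0] 
side [ 523  222  107   85 5364] [582.1 259.4] [[582.3, 255.3], [112.2, 57.8], 40.6] 
side [403 303  29  29 688] [417.  316.9] [[417.0, 317.0], [28.0, 28.0], 90.0] 
blue [ 363   19   75   71 4172] [ 1.089 -0.39   0.05 ]
blue [ 139   21   75   72 4139] [1.087 0.391 0.05 ]
blue [290 149  10  41 114] [ 0.681 -0.024  0.05 ]
blue [247 154  42  40 182] [0.667 0.065 0.05 ]
blue [ 46 217  19  19 287] [0.496 0.774 0.05 ]
blue [184 225  21  18 266] [0.47  0.304 0.05 ]
blue [467 224  19  17 255] [ 0.467 -0.617  0.05 ]
blue [ 40 304  15  13 174] [0.222 0.783 0.05 ]
yellow [192 184  18  18 183] [0.605 0.286 0.05 ]
orange [369 188  17  14 154] [ 0.594 -0.295  0.05 ]
```

View pics/crop0.png

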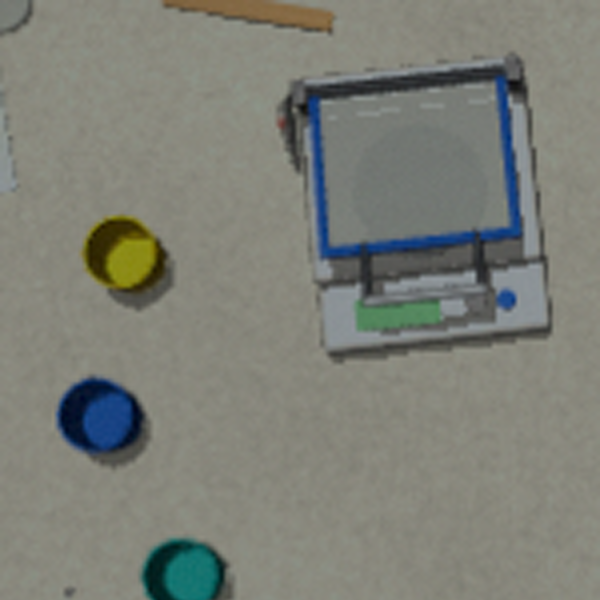

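```bash
python3 - <<'E'
from h import *
t=dict(np.load('top0.npz'));s=dict(np.load('side0.npz'))
f=lambda a:np.array(a)/4+[170,130]-.375
g=dict(bl=(308,97),br=(503,78),fl=(326,256),fr=(520,235),barl=(367,299),barr=(490,292))
P={k:plane(t,[f(v)],.087)[0] for k,v in g.items()}
for k,v in P.items(): print(k,v.round(4))
d=(P['bl']+P['br']-P['fl']-P['fr']);print('yaw guard',np.degrees(np.arctan2(d[1],d[0])))
print('lengths',np.linalg.norm(d)/2,np.linalg.norm(P['barl']-P['barr']))
for k,v in dict(pl=(325,290),pr=(546,262),fl=(333,348),fr=(548,327)).items(): print(k,plane(t,[f(v)],.035)[0].round(4))
print('teal',plane(t,[f((184,573))],.05)[0])
cv2.imwrite('pics/crop_side.png',cv2.resize(s['pixels'][100:220,200:390],None,fx=4,fy=4,interpolation=cv2.INTER_CUBIC)[:,:,::-1])
E
```

```text
bl [0.7262 0.1313 0.087 ]
br [ 0.7407 -0.0271  0.087 ]
fl [0.5952 0.1146 0.087 ]
fr [ 0.6111 -0.0407  0.087 ]
barl [0.5602 0.0813 0.087 ]
barr [ 0.5651 -0.0168  0.087 ]
yaw guard 6.655085510253675
lengths 0.1311986919556826 0.09819511264120175
pl [0.5755 0.1231 0.035 ]
pr [ 0.5976 -0.06    0.035 ]
fl [0.5271 0.1158 0.035 ]
fr [ 0.5432 -0.0615  0.035 ]
teal [0.34435721 0.23138902 0.05      ]
```

View pics/crop_side.png

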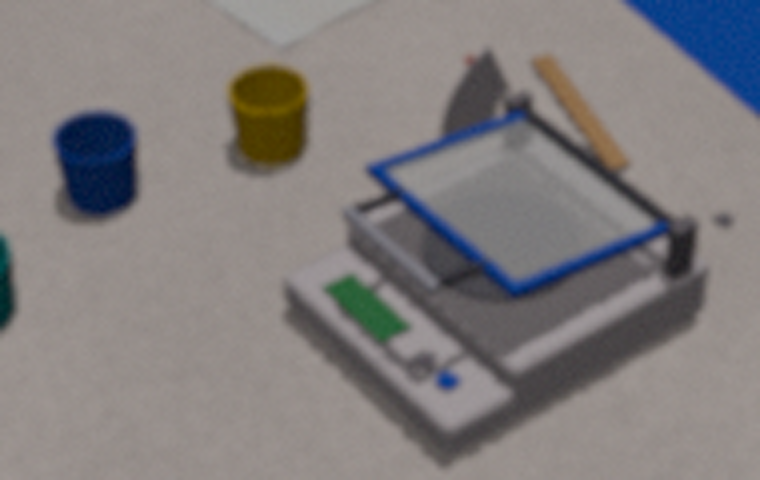

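```bash
python3 - <<'E'
from h import *
t=dict(np.load('top0.npz'));s=dict(np.load('side0.npz'))
f=lambda a:np.array(a)/4+[170,130]-.375
fs=lambda a:np.array(a)/4+[200,100]-.375
for n,a,b in(('barl',(367,299),(350,212)),('barr',(490,292),(441,286)),('fl',(324,258),(370,170)),('fr',(521,237),(515,291)),('br',(503,77),(667,228)),('bl',(308,97),(522,114))):
    print(n,tri(t,[f(a)],s,[fs(b)]))
E
```

```text
barl (array([0.55734388, 0.0776957 , 0.11216392]), np.float64(0.0015678464844211544))
barr (array([ 0.56379099, -0.02022544,  0.11867129]), np.float64(0.007320214434731982))
fl (array([0.59148612, 0.11203654, 0.10897762]), np.float64(0.0033579177299515525))
fr (array([ 0.60655726, -0.04337993,  0.11216311]), np.float64(0.0036104217621548505))
br (array([ 0.74035086, -0.02754163,  0.09265796]), np.float64(0.0008272730952860936))
bl (array([0.72686476, 0.13027384, 0.08958546]), np.float64(0.0028395948888079786))
```

```bash
cat >> h.py <<'E'
from scipy.spatial.transform import Rotation as Ro
def rows(p0,R0,p1,R1,n):
    """n equal steps; prints normalised tool-frame rows"""
    rv=Ro.from_matrix(R0.T@R1).as_rotvec()/n; R=np.array(R0);dp=(np.array(p1)-p0)/n
    print('step mm',np.linalg.norm(dp)*1e3,'deg',np.degrees(np.linalg.norm(rv)))
    for i in range(n):
        print(np.r_[R.T@dp/.2,rv/np.radians(60)].round(3).tolist()); R=R@Ro.from_rotvec(rv).as_matrix()
def down(yaw): # tool z down, tool y heading yaw (deg)
    a=np.radians(yaw);y=np.array([np.cos(a),np.sin(a),0]);z=np.array([0,0,-1.]);return np.c_[np.cross(y,z),y,z]
def tilt(yaw,el): # tool z heads yaw, el deg below horizontal; jaws horizontal
    a,e=np.radians([yaw,el]);z=np.array([np.cos(a)*np.cos(e),np.sin(a)*np.cos(e),-np.sin(e)]);y=np.array([-np.sin(a),np.cos(a),0]);return np.c_[np.cross(y,z),y,z]
E
python3 - <<'E'
from h import *
from cell import arm
s=arm.read_state();print(down(6.5)); rows(s['tool_pos'],s['ee_rot'],[.561,.029,.216],down(6.5),12)
E
```

```text
[[-0.11320321  0.99357186  0.        ]
 [ 0.99357186  0.11320321  0.        ]
 [ 0.          0.         -1.        ]]
step mm 55.30968848732073 deg 5.354989653988675
[-0.217, -0.172, 0.0, -0.0, 0.0, 0.089]
[-0.232, -0.151, -0.0, -0.0, 0.0, 0.089]
[-0.245, -0.129, -0.0, -0.0, 0.0, 0.089]
[-0.256, -0.105, -0.0, -0.0, 0.0, 0.089]
[-0.264, -0.081, -0.0, -0.0, 0.0, 0.089]
[-0.271, -0.056, -0.0, -0.0, 0.0, 0.089]
[-0.275, -0.03, -0.0, -0.0, 0.0, 0.089]
[-0.277, -0.004, -0.0, -0.0, 0.0, 0.089]
[-0.276, 0.021, -0.0, -0.0, 0.0, 0.089]
[-0.273, 0.047, -0.0, -0.0, 0.0, 0.089]
[-0.267, 0.072, -0.0, -0.0, 0.0, 0.089]
[-0.259, 0.097, -0.0, -0.0, 0.0, 0.089]
```

Emit:
step_arm:
  motion:
    - [[-0.217,-0.172,0,0,0,0.089,36],[-0.232,-0.151,0,0,0,0.089,36],[-0.245,-0.129,0,0,0,0.089,36],[-0.256,-0.105,0,0,0,0.089,36],[-0.264,-0.081,0,0,0,0.089,36],[-0.271,-0.056,0,0,0,0.089,36],[-0.275,-0.03,0,0,0,0.089,36],[-0.277,-0.004,0,0,0,0.089,36],[-0.276,0.021,0,0,0,0.089,36],[-0.273,0.047,0,0,0,0.089,36],[-0.267,0.072,0,0,0,0.089,36],[-0.259,0.097,0,0,0,0.089,36]]

```text
clock: 1.6
tool_pos: [0.5627, 0.0277, 0.216]
ee_rot: [[-0.113, 0.994, -0.0], [0.994, 0.113, 0.0], [0.0, -0.0, -1.0]]
ft_force: [0.1, 0.8, -0.7]
grip_width: 0.0359
```

Emit:
step_arm:
  motion:
    - [[0,0,0,0,0,0,36],[0,0,0,0,0,0,36]]

```text
clock: 1.85
tool_pos: [0.5615, 0.0295, 0.2157]
ee_rot: [[-0.116, 0.993, -0.001], [0.993, 0.116, 0.0], [0.0, -0.001, -1.0]]
ft_force: [-0.5, -0.4, 0.1]
grip_width: 0.0357
```

```bash
python3 - <<'E'
from h import *
from cell import arm
s=arm.read_state();print(s['clock'],s['tool_pos'],s['joint_pos'],s['ee_rot'][:,1])
c=arm.camera('wrist');np.savez('w1.npz',**c);cv2.imwrite('pics/w1.png',c['pixels'][:,:,::-1]);print(-c['R'].T@c['t'],c['R'][2])
for n,X in dict(bar=[.561,.029,.113],pan=[.6525,.0404,.066],pan0=[.6426,.0392,.066],tcp=s['tool_pos']).items(): print(n,proj(c,X))
E
```

```text
1.85 [0.5614658  0.02952923 0.21568042] [ 4.96340265e-02  2.57198623e-01  1.76897678e+00  4.24514747e-04
  1.11672836e+00 -6.68443511e-02] [ 0.99324486  0.11603019 -0.00128275]
[0.5531497  0.10474451 0.37263275] [ 0.03397725 -0.2944788  -0.95505381]
bar [[322.26129732 196.72738551]]
pan [[406.67123771 184.1513356 ]]
pan0 [[397.60255106 184.16684678]]
tcp [[322.47188259 244.37624717]]
```

View pics/w1.png

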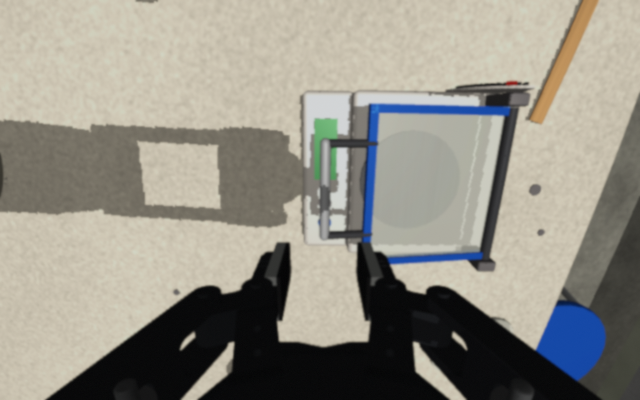

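The wrist view shows the bar from (325,140) to (324,239), the pan at about (411,179), and the guard slightly raised (about 8°). That puts the bar at about (0.564, 0.035, 0.113) and the pan at (0.657, 0.046). I'm descending to grip the bar.

Emit:
step_arm:
  motion:
    - [[0.026,0.013,0.1,0,0,0,36],[0,0,0.2,0,0,0,36],[0,0,0.17,0,0,0,36],[0,0,0.095,0,0,0,36],[0,0,0,0,0,0,36],[0,0,0,0,0,0,36]]
  newtons: 20

```text
clock: 2.65
tool_pos: [0.5643, 0.0358, 0.1041]
ee_rot: [[-0.118, 0.993, 0.001], [0.993, 0.118, 0.0], [0.0, 0.001, -1.0]]
ft_force: [-0.5, -0.4, 0.1]
grip_width: 0.0361
```

Emit:
step_arm:
  motion:
    - [[0,0,0,0,0,0,0],[0,0,0,0,0,0,0],[0,0,0,0,0,0,0],[0,0,0,0,0,0,0],[0,0,0,0,0,0,0]]
  newtons: 20

```text
clock: 3.28
tool_pos: [0.5641, 0.0349, 0.1032]
ee_rot: [[-0.116, 0.993, -0.0], [0.993, 0.116, 0.0], [0.0, -0.0, -1.0]]
ft_force: [-0.7, 0.2, -0.2]
grip_width: -0.0001
```

```bash
python3 - <<'E'
from h import *
from cell import arm
s=arm.read_state();print(s['clock'],s['tool_pos'],s['ft_force'],s['grip_width'],s['ee_rot'][:,1])
c=arm.camera('wrist');np.savez('w2.npz',**c);cv2.imwrite('pics/w2.png',c['pixels'][:,:,::-1])
# arc about hinge, from grip
u=np.array([np.cos(np.radians(6.6)),np.sin(np.radians(6.6)),0]);p=s['tool_pos']
for zb in(.108,.113,.118):
  th0=np.arcsin((zb-.087)/.18);
  for th in np.radians([15,25,35,45,55]):
    d=.18*np.array([(np.cos(th0)-np.cos(th)),np.sin(th)-np.sin(th0)]); print(zb,round(np.degrees(th)),d.round(4))
E
```

```text
3.275 [0.56405031 0.03491873 0.10319463] [-0.71318922  0.17664791 -0.21163011] -8.14899067719146e-05 [ 9.93220936e-01  1.16241868e-01 -5.33167913e-07]
0.108 15 [0.0049 0.0256]
0.108 25 [0.0156 0.0551]
0.108 35 [0.0313 0.0822]
0.108 45 [0.0515 0.1063]
0.108 55 [0.0755 0.1264]
0.113 15 [0.0042 0.0206]
0.113 25 [0.015  0.0501]
0.113 35 [0.0307 0.0772]
0.113 45 [0.0508 0.1013]
0.113 55 [0.0749 0.1214]
0.118 15 [0.0034 0.0156]
0.118 25 [0.0142 0.0451]
0.118 35 [0.0299 0.0722]
0.118 45 [0.05   0.0963]
0.118 55 [0.0741 0.1164]
```

View pics/w2.png

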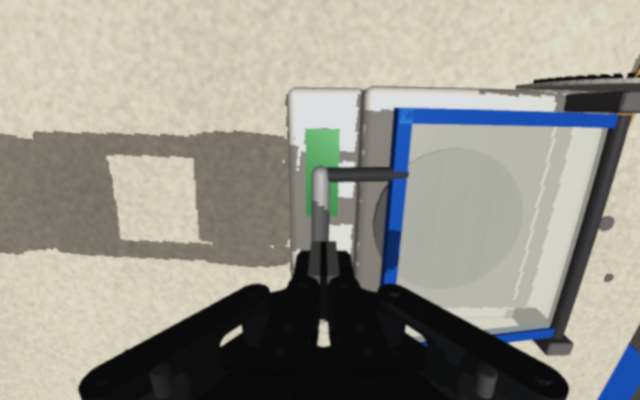

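Width 0: the bar lies below the fingertips, so the guard is lower than I estimated. I'll re-triangulate from the two wrist views.

```bash
python3 - <<'E'
from h import *
a=dict(np.load('w1.npz'));b=dict(np.load('w2.npz'))
print(tri(a,[(325,140)],b,[(320,168)]),'panel corner',tri(a,[(371,105)],b,[(397,109)]), 'back corner',tri(a,[(509,107)],b,[(617,116)]))
for z in(.085,.09,.1,.113):print(z,plane(a,[(324.5,190),(325,140)],z).round(4), plane(b,[(320,168),(321,235)],z).round(4))
print('pan',plane(a,[(411,179)],.066),'pan side edges w2',plane(b,[(448,219)],.066))
E
```

```text
(array([0.5574324 , 0.08014012, 0.1011567 ]), np.float64(0.00016863483664572134)) panel corner (array([0.59599882, 0.1163035 , 0.09309091]), np.float64(0.0004967016397738501)) back corner (array([0.72609072, 0.1304429 , 0.09133329]), np.float64(0.000901239262936521))
0.085 [[0.5633 0.0283 0.085 ]
 [0.5578 0.0787 0.085 ]] [[0.5575 0.0771 0.085 ]
 [0.5633 0.0328 0.085 ]]
0.09 [[0.5631 0.0296 0.09  ]
 [0.5577 0.0791 0.09  ]] [[0.5575 0.078  0.09  ]
 [0.5631 0.035  0.09  ]]
0.1 [[0.5628 0.0323 0.1   ]
 [0.5575 0.08   0.1   ]] [[0.5574 0.0799 0.1   ]
 [0.5626 0.0394 0.1   ]]
0.113 [[0.5623 0.0357 0.113 ]
 [0.5573 0.0812 0.113 ]] [[0.5572 0.0824 0.113 ]
 [0.562  0.0452 0.113 ]]
pan [[0.65604791 0.04663517 0.066     ]] pan side edges w2 [[0.65383689 0.04748826 0.066     ]]
```

Emit:
step_arm:
  motion:
    - [[-0.01,-0.006,-0.05,0,0,0,36],[0,0,0,0,0,0,36],[0,0,0,0,0,0,36],[0,0,0.09,0,0,0,36],[0,0,0.08,0,0,0,36],[0,0,0,0,0,0,36]]
  newtons: 20

```text
clock: 4.08
tool_pos: [0.5614, 0.0328, 0.0769]
ee_rot: [[-0.116, 0.993, -0.004], [0.993, 0.116, -0.0], [0.0, -0.004, -1.0]]
ft_force: [-0.3, 0.8, 0.3]
grip_width: 0.036
```

Emit:
step_arm:
  motion:
    - [[0,0,0,0,0,0,0],[0,0,0,0,0,0,0],[0,0,0,0,0,0,0],[0,0,0,0,0,0,0]]
  newtons: 20

```text
clock: 4.58
tool_pos: [0.5622, 0.0327, 0.0791]
ee_rot: [[-0.116, 0.993, -0.002], [0.993, 0.116, -0.0], [0.0, -0.002, -1.0]]
ft_force: [-5.2, -1.5, 0.2]
grip_width: 0.0091
```

Emit:
step_arm:
  motion:
    - [[0,0.003,-0.045,0,0,0,0],[0,0.0035,-0.045,0,0,0,0],[0,0.008,-0.046,0,0,0,0],[0,0.008,-0.046,0,0,0,0],[0,0.013,-0.045,0,0,0,0],[0,0.013,-0.045,0,0,0,0],[0,0.0175,-0.044,0,0,0,0],[0,0.0175,-0.044,0,0,0,0],[0,0.022,-0.042,0,0,0,0],[0,0.022,-0.042,0,0,0,0],[0,0,0,0,0,0,0]]

```text
clock: 5.95
tool_pos: [0.5972, 0.0366, 0.1703]
ee_rot: [[-0.116, 0.993, 0.018], [0.993, 0.116, 0.001], [-0.001, 0.018, -1.0]]
ft_force: [30.1, 1.8, -20.7]
grip_width: 0.0089
```

Emit:
step_arm:
  motion:
    - [[0,0.03,0,0,0,0,0],[0,0.02,0,0,0,0,0],[0,0,0,0,0,0,0]]

```text
clock: 6.32
tool_pos: [0.5965, 0.0366, 0.169]
ee_rot: [[-0.116, 0.993, -0.004], [0.993, 0.116, -0.001], [-0.0, -0.004, -1.0]]
ft_force: [-8.8, -2.7, 7.7]
grip_width: 0.009
```

```bash
python3 - <<'E'
from h import *
from cell import arm
s=arm.read_state();print(s['clock'],s['tool_pos'],s['ft_force'])
c=arm.camera('side');np.savez('s3.npz',**c)
t=arm.camera('top');np.savez('t3.npz',**t)
a=cv2.resize(c['pixels'][60:210,240:400],None,fx=3.5,fy=3.5,interpolation=cv2.INTER_CUBIC)
cv2.imwrite('pics/s3.png',a[:,:,::-1])
E
```

```text
6.325 [0.59651331 0.03655799 0.16901757] [-8.81116042 -2.66558156  7.65893498]
```

View pics/s3.png

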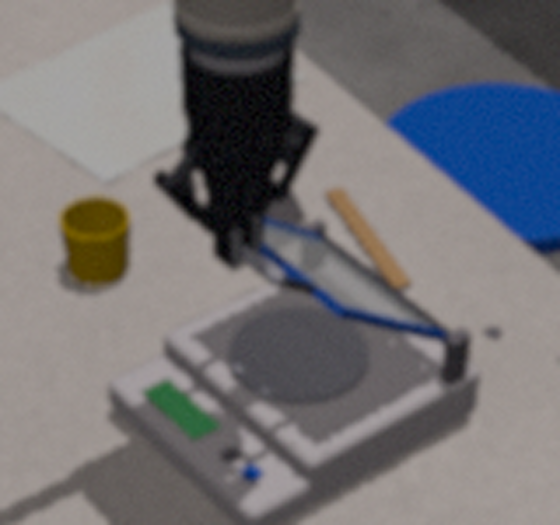

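```bash
cat >> h.py <<'E'
def guard_angle(c,uv,hinge=(.7405,.056),yaw=6.4,side=-.0775):
    a=np.radians(yaw);u=np.array([np.cos(a),np.sin(a),0]);l=np.array([-u[1],u[0],0])
    h=np.array([*hinge,.087]);q=h+side*l;o,d=ray(c,[uv]);X=o+d[0]*((q-o)@l)/(d[0]@l)
    r=X-q;return X.round(4),np.degrees(np.arctan2(r[2],-r@u)),np.hypot(r[2],r@u)
E
python3 - <<'E'
from h import *
c=dict(np.load('s3.npz'));t=dict(np.load('t3.npz'))
f=lambda a:np.array(a)/3.5+[240,60]-.36
print(guard_angle(c,f((342,312))));print('back br',guard_angle(c,f((447,335))))
s0=dict(np.load('side0.npz'));print(guard_angle(s0,np.array((515,291))/4+[200,100]-.375))
m,b,l=blobs(t,(105,130,50),(125,255,255),10);print([(st,ce.round(1)) for i,st,ce in b if 230<ce[0]<310])
E
```

```text
(array([ 0.6405, -0.0332,  0.1676]), np.float64(36.40344828751798), np.float64(0.13581615304790215))
back br (array([ 0.7493, -0.021 ,  0.0884]), np.float64(95.44661108618156), np.float64(0.0014444658431536635))
(array([ 0.6136, -0.0362,  0.1036]), np.float64(6.942810287888362), np.float64(0.13741213027298044))
[(array([287, 148,  12,  30,  99], dtype=int32), array([294.4, 165.4])), (array([294, 203,   5,   4,  15], dtype=int32), array([296.1, 204.5]))]
```

Emit:
step_arm:
  motion:
    - [[0,0.012,-0.028,0,0,0,0],[0,0.022,-0.028,0,0,0,0],[0,0.026,-0.029,0,0,0,0],[0,0.027,-0.028,0,0,0,0],[0,0.026,-0.024,0,0,0,0],[0,0.026,-0.023,0,0,0,0],[0,0.028,-0.022,0,0,0,0],[0,0.028,-0.021,0,0,0,0],[0,0,0,0,0,0,0],[0,0,0,0,0,0,0]]

```text
clock: 7.68
tool_pos: [0.6374, 0.0409, 0.2102]
ee_rot: [[-0.116, 0.993, 0.0], [0.993, 0.116, -0.001], [-0.001, 0.0, -1.0]]
ft_force: [-5.0, -5.4, 6.1]
grip_width: 0.0087
```

```bash
python3 - <<'E'
from h import *
from cell import arm
s=arm.read_state();print(s['clock'],s['tool_pos'],s['ft_force'],s['grip_width'])
c=arm.camera('side');np.savez('s4.npz',**c)
a=cv2.resize(c['pixels'][60:210,240:400],None,fx=3.5,fy=3.5,interpolation=cv2.INTER_CUBIC)
cv2.imwrite('pics/s4.png',a[:,:,::-1])
E
```

```text
7.675 [0.63738215 0.04093345 0.21017773] [-5.01765551 -5.39078612  6.13681911] 0.008690828001727633
```

View pics/s4.png

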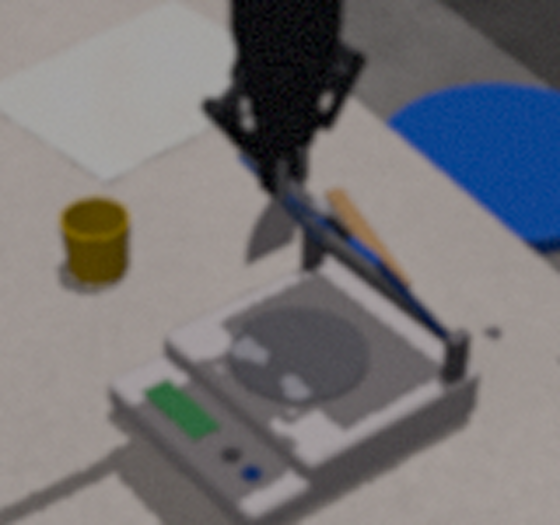

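Kinematics (chord from the start pose) put the guard at 54.9°. I'm releasing and backing straight up.

Emit:
step_arm:
  motion:
    - [[0,0,0,0,0,0,25],[0,0,0,0,0,0,25],[0,0,0,0,0,0,25],[0,0,-0.12,0,0,0,25],[0,0,-0.2,0,0,0,25],[0,0,-0.1,0,0,0,25],[0,-0.25,0,0,0,0,85],[0,-0.25,0,0,0,0,85],[0,-0.2,0,0,0,0,85],[0,0,0,0,0,0,85],[0,0,0,0,0,0,85]]

```text
clock: 9.1
tool_pos: [0.499, 0.0253, 0.2931]
ee_rot: [[-0.116, 0.993, 0.002], [0.993, 0.116, 0.0], [-0.0, 0.002, -1.0]]
ft_force: [0.3, -0.5, -0.4]
grip_width: 0.0852
```

```bash
python3 - <<'E'
from h import *
from cell import arm
s=arm.read_state();print(s['clock'],s['tool_pos'],s['ft_force'],s['grip_width'],s['joint_pos'])
t=arm.camera('top');np.savez('t5.npz',**t);c=arm.camera('side');w=arm.camera('wrist');np.savez('w5.npz',**w);np.savez('s5.npz',**c)
a=cv2.resize(c['pixels'][80:200,250:400],None,fx=3,fy=3,interpolation=cv2.INTER_CUBIC)
b=cv2.resize(w['pixels'],None,fx=.55,fy=.55)
o=np.zeros((580,450,3),np.uint8);o[:360,:450]=a;o[360:580,:352]=b
cv2.imwrite('pics/s5.png',o[:,:,::-1])
for n,lo,hi in(('blue',(105,130,40),(125,255,255)),):
    for i,st,ce in blobs(t,lo,hi)[1]: print(n,st,plane(t,[st[:2]+st[2:4]/2],.05)[0].round(3))
E
```

```text
9.1 [0.49895423 0.02534647 0.29309269] [ 0.29639257 -0.46137813 -0.38789301] 0.08515383325808137 [ 4.76726137e-02  8.34747227e-02  1.80335274e+00  1.18345277e-04
  1.25311788e+00 -6.89396231e-02]
blue [ 363   19   75   71 4176] [ 1.089 -0.39   0.05 ]
blue [ 139   21   75   72 4141] [1.087 0.391 0.05 ]
blue [285 148  12  18  66] [ 0.724 -0.011  0.05 ]
blue [243 153  11  18  63] [0.708 0.131 0.05 ]
blue [255 163  29   6  89] [0.694 0.061 0.05 ]
blue [ 46 217  20  19 299] [0.496 0.772 0.05 ]
blue [184 225  21  18 278] [0.47  0.304 0.05 ]
blue [467 224  19  17 258] [ 0.467 -0.617  0.05 ]
blue [ 38 304  17  32 476] [0.192 0.784 0.05 ]
```

View pics/s5.png

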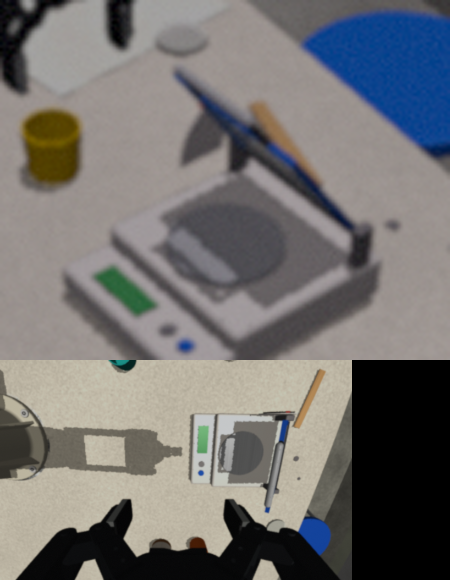

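Side view: the guard stands on its own, and the wrist inset shows the pan clear. Next I check the angle numerically from the top view, and locate the pan and the cup.

```bash
python3 - <<'E'
from h import *
t=dict(np.load('t5.npz'));w=dict(np.load('w5.npz'));s=dict(np.load('s5.npz'))
m,b,l=blobs(t,(105,130,50),(125,255,255))
for i,st,ce in b:
    if 230<ce[0]<310 and 140<ce[1]<175: print(st,ce,guard_angle(t,ce,side=0))
m,b,l=blobs(w,(105,130,50),(125,255,255),20)
for i,st,ce in b:
    if 430<ce[0]<560 and ce[1]<300: print('w',st,ce)
print('blue cup side ray base', [ (st) for i,st,ce in blobs(s,(105,130,30),(125,255,255))[1] if 200<ce[0]<240])
g=cv2.cvtColor(w['pixels'],cv2.COLOR_RGB2HSV)
for y in (150,167,185): print(y,g[y,385:520:5,2].tolist())
print(plane(w,[(436,167)],.066))
cv2.imwrite('pics/w5c.png',cv2.resize(w['pixels'][80:300,340:560],None,fx=2.7,fy=2.7,interpolation=cv2.INTER_CUBIC)[:,:,::-1])
E
```

```text
[285 148  12  18  66] [292.78787879 159.28787879] (array([ 1.2906,  0.1177, -2.2451]), np.float64(-103.35368574712032), np.float64(2.396917706614111))
[243 153  11  18  63] [247.04761905 164.11111111] (array([0.5567, 0.0354, 0.6522]), np.float64(71.88204234860278), np.float64(0.5946899995111119))
[255 163  29   6  89] [269.48314607 165.75280899] (array([0.668 , 0.0479, 0.1639]), np.float64(46.50145530191504), np.float64(0.10602496244094593))
w [508 108  17  41 365] [515.40547945 127.12328767]
w [483 268   7   9  50] [485.72 272.1 ]
blue cup side ray base [array([214, 129,  19,  24, 374], dtype=int32)]
150 [189, 89, 195, 139, 81, 118, 171, 174, 153, 80, 81, 80, 80, 82, 82, 78, 82, 81, 94, 114, 113, 113, 112, 179, 113, 80, 48]
167 [137, 125, 188, 129, 76, 160, 163, 166, 83, 79, 81, 82, 81, 82, 80, 79, 81, 82, 82, 112, 113, 112, 128, 64, 127, 153, 84]
185 [106, 166, 195, 89, 80, 156, 163, 156, 80, 81, 80, 81, 81, 81, 79, 81, 83, 82, 112, 113, 112, 114, 107, 108, 154, 81, 186]
[[0.65045236 0.04817817 0.066     ]]
```

View pics/w5c.png

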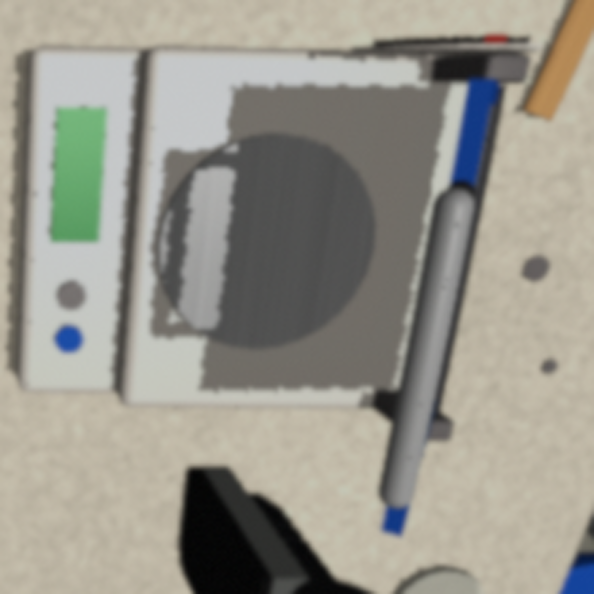

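```bash
python3 - <<'E'
from h import *
w=dict(np.load('w5.npz'));t=dict(np.load('t5.npz'))
print('pan',plane(w,[(437.9,168.6)],.066))
for h in((.7385,.0565),(.7405,.056)): print(guard_angle(w,(497.9,207.5),hinge=h,side=0))
for z in(.22,.23,.235): print(z,plane(w,[(509.3,150),(486.4,264.9)],z))
m,b,l=blobs(t,(105,60,20),(125,255,255))
for i,st,ce in b:
    if 180<ce[0]<210:
        q=np.argwhere(l==i)[:,::-1].astype(np.float32);(x,y),r=cv2.minEnclosingCircle(q)
        print(st,x,y,r,plane(t,[(x,y)],.055),plane(t,[(x,y)],.04))
from cell import arm
s=arm.read_state()
# cup target: heading radial, 50 deg
cx=np.array([.47,.304])
yaw=np.degrees(np.arctan2(cx[1],cx[0]));print(yaw);R=tilt(yaw,50)
g=np.array([cx[0],cx[1],.14]);p=g+R[:,2]*.011
rows(s['tool_pos'],s['ee_rot'],p,R,14)
E
```

```text
pan [[0.653535   0.04634953 0.066     ]]
(array([0.6378, 0.0452, 0.2338]), np.float64(55.4020234667581), np.float64(0.17837825237179802))
(array([0.6393, 0.0447, 0.2317]), np.float64(54.86394452177411), np.float64(0.1768924722722838))
0.22 [[ 0.64230464  0.09001207  0.22      ]
 [ 0.6533206  -0.01292879  0.22      ]]
0.23 [[ 0.63569232  0.09047373  0.23      ]
 [ 0.64622849 -0.00798355  0.23      ]]
0.235 [[ 0.63238617  0.09070456  0.235     ]
 [ 0.64268243 -0.00551094  0.235     ]]
[184 224  22  20 317] 194.4166717529297 233.9166717529297 10.623061180114746 [[0.46970191 0.30235824 0.055     ]] [[0.47084177 0.30664018 0.04      ]]
32.895132497909664
step mm 23.280056678865673 deg 8.604192103280456
[0.101, 0.004, 0.057, -0.048, -0.03, -0.132]
[0.102, 0.015, 0.055, -0.048, -0.03, -0.132]
[0.101, 0.026, 0.053, -0.048, -0.03, -0.132]
[0.098, 0.037, 0.051, -0.048, -0.03, -0.132]
[0.093, 0.048, 0.05, -0.048, -0.03, -0.132]
[0.088, 0.058, 0.05, -0.048, -0.03, -0.132]
[0.081, 0.067, 0.051, -0.048, -0.03, -0.132]
[0.072, 0.075, 0.052, -0.048, -0.03, -0.132]
[0.063, 0.082, 0.054, -0.048, -0.03, -0.132]
[0.053, 0.087, 0.056, -0.048, -0.03, -0.132]
[0.043, 0.091, 0.059, -0.048, -0.03, -0.132]
[0.032, 0.093, 0.062, -0.048, -0.03, -0.132]
[0.021, 0.093, 0.066, -0.048, -0.03, -0.132]
[0.011, 0.092, 0.07, -0.048, -0.03, -0.132]
```

The guard is at about 55° and the pan at (0.6535, 0.0465). I'm moving to a tilted hover over the blue cup.

Emit:
step_arm:
  motion:
    - [[0.101,0.004,0.057,-0.048,-0.03,-0.132,85],[0.102,0.015,0.055,-0.048,-0.03,-0.132,85],[0.101,0.026,0.053,-0.048,-0.03,-0.132,85],[0.098,0.037,0.051,-0.048,-0.03,-0.132,85],[0.093,0.048,0.05,-0.048,-0.03,-0.132,85],[0.088,0.058,0.05,-0.048,-0.03,-0.132,85],[0.081,0.067,0.051,-0.048,-0.03,-0.132,85],[0.072,0.075,0.052,-0.048,-0.03,-0.132,85],[0.063,0.082,0.054,-0.048,-0.03,-0.132,85],[0.053,0.087,0.056,-0.048,-0.03,-0.132,85],[0.043,0.091,0.059,-0.048,-0.03,-0.132,85],[0.032,0.093,0.062,-0.048,-0.03,-0.132,85]]

```text
clock: 10.75
tool_pos: [0.4786, 0.269, 0.1539]
ee_rot: [[-0.79, -0.296, 0.537], [-0.192, 0.951, 0.242], [-0.582, 0.088, -0.808]]
ft_force: [1.6, -0.8, 0.4]
grip_width: 0.0851
```

Emit:
step_arm:
  motion:
    - [[0.021,0.093,0.066,-0.048,-0.03,-0.132,85],[0.011,0.092,0.07,-0.048,-0.03,-0.132,85],[0,0,0,0,0,0,85],[0,0,0,0,0,0,85]]

```text
clock: 11.25
tool_pos: [0.4823, 0.2972, 0.1517]
ee_rot: [[-0.687, -0.495, 0.532], [-0.38, 0.869, 0.317], [-0.619, 0.016, -0.785]]
ft_force: [0.2, 0.3, 0.6]
grip_width: 0.085
```

```bash
python3 - <<'E'
from h import *
from cell import arm
s=arm.read_state();print(s['clock'],s['tool_pos'],s['joint_pos'],s['ee_rot'].round(3))
c=arm.camera('wrist');np.savez('w6.npz',**c);cv2.imwrite('pics/w6.png',c['pixels'][:,:,::-1])
print('rim pred',proj(c,[.47,.304,.055]),'foot',proj(c,[.47,.304,0]))
m,b,l=blobs(c,(105,100,20),(125,255,255),200)
for i,st,ce in b: print(st,ce)
R=tilt(32.9,50);g=np.array([.47,.304,.038]);print('target tcp',g+R[:,2]*.011)
rows(s['tool_pos'],s['ee_rot'],g+R[:,2]*.011,R,5)
E
```

```text
11.25 [0.4822544  0.29715754 0.1517405 ] [ 0.55703432  0.14680574  2.32335645 -1.2961138   0.01225032 -0.2340723 ] [[-0.687 -0.495  0.532]
 [-0.38   0.869  0.317]
 [-0.619  0.016 -0.785]]
rim pred [[337.01234828 125.73952925]] foot [[334.23790685  83.6238188 ]]
[ 300   62   77   95 5713] [337.04218449 111.44687555]
[ 556  241   52   28 1071] [581.50233427 254.91316527]
[   0  248   75   98 1277] [ 33.2083007  298.71887236]
target tcp [0.47593667 0.3078406  0.02957351]
step mm 24.559165647922566 deg 0.7523221176990814
[0.076, 0.01, 0.096, -0.004, -0.006, -0.01]
[0.076, 0.011, 0.096, -0.004, -0.006, -0.01]
[0.077, 0.011, 0.095, -0.004, -0.006, -0.01]
[0.077, 0.012, 0.095, -0.004, -0.006, -0.01]
[0.078, 0.012, 0.094, -0.004, -0.006, -0.01]
```

View pics/w6.png

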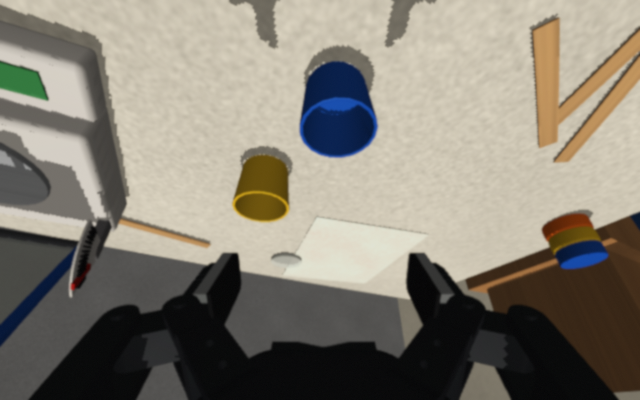

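The blue cup's rim is centred at (338,127) against a prediction of (337,126), so its position is confirmed. However, joint 5 is near 0 and joint 4 is at its limit, so this tilt is singular here. I'll fit the planar kinematics to choose a better tilt.

```bash
python3 - <<'E'
import numpy as np
from scipy.optimize import least_squares,fsolve
D=[(.353,1.633,1.155,np.hypot(.2058,.5896),.2155),(.2572,1.76898,1.11673,np.hypot(.56147,.02953),.21568),(.083475,1.80335,1.25312,np.hypot(.49895,.02535),.29309),(.146806,2.323356,0.0,np.hypot(.48225,.29716),.15174)]
def fk(p,q2,q3,q5):
    a,h,L1,L2,e,Lt=p;A=q2+q3;T=A+q5
    return np.array([a+L1*np.sin(q2)+L2*np.sin(A)+e*np.cos(A)*-1+Lt*np.sin(T), h+L1*np.cos(q2)+L2*np.cos(A)+e*np.sin(A)+Lt*np.cos(T)])
r=least_squares(lambda p:np.concatenate([fk(p,*d[:3])-d[3:] for d in D]+[[(p[0]-.0)*.01,p[4]*.01]]),[0,.3,.5,.5,0,.25])
p=r.x;print(p.round(3),np.abs(r.fun).max())
for n,(R,z) in dict(cup=(.56,.038),cuphi=(.56,.12),pan=(.655,.106),panpre=(.5,.12),panpre2=(.55,.12)).items():
  for el in(35,40,45,50,55,60,65):
    T=np.pi/2+np.radians(el); t=(R+.011*np.cos(np.radians(el)),z-.011*np.sin(np.radians(el)))
    s=least_squares(lambda x:fk(p,x[0],x[1],T-x[0]-x[1])-t,[.2,2.0],bounds=([-.92,.06],[2.1,2.66]));q=s.x
    print(n,el,'q2 %.2f q3 %.2f q5 %.2f'%(q[0],q[1],T-q.sum()),'err %.4f'%np.abs(s.fun).max())
E
```

```text
[ 0.     0.294  0.566  0.494 -0.058  0.356] 0.0006465204685776327
cup 35 q2 0.70 q3 2.50 q5 -1.02 err 0.0000
cup 40 q2 0.61 q3 2.47 q5 -0.82 err 0.0000
cup 45 q2 0.54 q3 2.43 q5 -0.62 err 0.0000
cup 50 q2 0.48 q3 2.39 q5 -0.43 err 0.0000
cup 55 q2 0.45 q3 2.34 q5 -0.26 err 0.0000
cup 60 q2 0.42 q3 2.29 q5 -0.09 err 0.0000
cup 65 q2 0.41 q3 2.23 q5 0.07 err 0.0000
cuphi 35 q2 0.41 q3 2.51 q5 -0.74 err 0.0000
cuphi 40 q2 0.34 q3 2.47 q5 -0.54 err 0.0000
cuphi 45 q2 0.29 q3 2.42 q5 -0.35 err 0.0000
cuphi 50 q2 0.25 q3 2.37 q5 -0.18 err 0.0000
cuphi 55 q2 0.24 q3 2.31 q5 -0.01 err 0.0000
cuphi 60 q2 0.23 q3 2.25 q5 0.14 err 0.0000
cuphi 65 q2 0.24 q3 2.19 q5 0.28 err 0.0000
pan 35 q2 0.50 q3 2.32 q5 -0.64 err 0.0000
pan 40 q2 0.45 q3 2.28 q5 -0.46 err 0.0000
pan 45 q2 0.41 q3 2.23 q5 -0.29 err 0.0000
pan 50 q2 0.39 q3 2.18 q5 -0.13 err 0.0000
pan 55 q2 0.38 q3 2.12 q5 0.03 err 0.0000
pan 60 q2 0.38 q3 2.06 q5 0.18 err 0.0000
pan 65 q2 0.38 q3 2.00 q5 0.32 err 0.0000
panpre 35 q2 0.40 q3 2.63 q5 -0.85 err 0.0000
panpre 40 q2 0.30 q3 2.59 q5 -0.62 err 0.0000
panpre 45 q2 0.23 q3 2.54 q5 -0.41 err 0.0000
panpre 50 q2 0.18 q3 2.48 q5 -0.22 err 0.0000
panpre 55 q2 0.16 q3 2.42 q5 -0.05 err 0.0000
panpre 60 q2 0.15 q3 2.37 q5 0.10 err 0.0000
panpre 65 q2 0.15 q3 2.30 q5 0.25 err 0.0000
panpre2 35 q2 0.41 q3 2.53 q5 -0.76 err 0.0000
panpre2 40 q2 0.33 q3 2.49 q5 -0.55 err 0.0000
panpre2 45 q2 0.28 q3 2.44 q5 -0.36 err 0.0000
panpre2 50 q2 0.24 q3 2.39 q5 -0.18 err 0.0000
panpre2 55 q2 0.22 q3 2.33 q5 -0.02 err 0.0000
panpre2 60 q2 0.22 q3 2.27 q5 0.13 err 0.0000
panpre2 65 q2 0.22 q3 2.21 q5 0.27 err 0.0000
```

The model fits to under 1 mm. It shows the low tilt (40°) needs the other wrist branch (j4 = π, j5 > 0.45), and that branch then stays clear of the singularity over the whole path. First I rise, then swing the wrist around.

Emit:
step_arm:
  motion:
    - [[-0.093,0.002,-0.118,0,0,0,85],[-0.093,0.002,-0.118,0,0,0,85],[-0.093,0.002,-0.118,0,0,0,85],[-0.093,0.002,-0.118,0,0,0,85],[-0.093,0.002,-0.118,0,0,0,85],[-0.093,0.002,-0.118,0,0,0,85],[0,0,0,0,0,0,85],[0,0,0,0,0,0,85]]

```text
clock: 12.3
tool_pos: [0.4897, 0.2893, 0.2807]
ee_rot: [[-0.679, -0.473, 0.561], [-0.373, 0.881, 0.292], [-0.632, -0.011, -0.775]]
ft_force: [0.2, -1.3, -0.9]
grip_width: 0.085
```

```bash
cat >> h.py <<'E'
def FK(q):
    a,h,L1,L2,e,Lt=0,.294,.566,.494,-.058,.356
    A=q[1]+q[2];B=Ro.from_euler('z',q[0])
    w=B.apply([L1*np.sin(q[1])+L2*np.sin(A)-e*np.cos(A),0,h+L1*np.cos(q[1])+L2*np.cos(A)+e*np.sin(A)])
    R=B*Ro.from_euler('y',A)*Ro.from_euler('z',q[3])*Ro.from_euler('y',q[4])*Ro.from_euler('z',q[5]+np.pi/2)
    R=R.as_matrix();return w+Lt*R[:,2],R
def jrows(P,R0):
    """rows through a list of (p,R); P[0] is the present pose"""
    for (p,R),(p2,R2) in zip(P[:-1],P[1:]):
        rv=Ro.from_matrix(R.T@R2).as_rotvec();v=R.T@(p2-p)
        print(np.r_[v/.2,rv/np.radians(60)].round(3).tolist(),round(np.degrees(np.linalg.norm(rv)),1),p2.round(2))
E
python3 - <<'E'
from h import *
from cell import arm
s=arm.read_state();print(s['clock'],s['joint_pos'].round(3),s['tool_pos'],s['ee_rot'].round(3));p,R=FK(s['joint_pos']);print(p,R.round(3))
E
```

```text
12.3 [ 0.565 -0.093  2.197 -0.153  0.359 -1.379] [0.48974297 0.28933802 0.28070281] [[-0.679 -0.473  0.561]
 [-0.373  0.881  0.292]
 [-0.632 -0.011 -0.775]]
[0.48969743 0.28764735 0.28058971] [[-0.679 -0.473  0.561]
 [-0.373  0.881  0.292]
 [-0.632 -0.011 -0.775]]
```

```bash
python3 - <<'E'
from h import *
from cell import arm
from scipy.optimize import least_squares
s=arm.read_state();q0=s['joint_pos']
q0=np.array(q0);a=np.arctan2(.304,.47)
def ik(g,el):
    T=np.pi/2+np.radians(el);z=np.array([np.cos(a)*np.cos(np.radians(el)),np.sin(a)*np.cos(np.radians(el)),-np.sin(np.radians(el))])
    f=lambda x:FK([a,x[0],x[1],np.pi,x[0]+x[1]-T,-np.pi/2])[0]-(g+.011*z)
    x=least_squares(f,[.2,2.3]).x;return np.array([a,x[0],x[1],np.pi,x.sum()-T,-np.pi/2])
qB=ik(np.array([.47,.304,.17]),40);print(qB.round(3),FK(qB)[1].round(3))
n=24;Q=[q0+(qB-q0)*i/n for i in range(n+1)]
jrows([FK(q) for q in Q],None)
E
```

```text
[ 0.574  0.183  2.444  3.142  0.359 -1.571] [[ 0.54   0.543  0.643]
 [ 0.349 -0.84   0.416]
 [ 0.766  0.    -0.643]]
[0.076, 0.085, 0.028, -0.043, 0.029, 0.114] 7.5 [0.47 0.3  0.27]
[0.074, 0.075, 0.028, -0.041, 0.029, 0.115] 7.5 [0.46 0.31 0.25]
[0.071, 0.067, 0.028, -0.038, 0.028, 0.116] 7.5 [0.45 0.32 0.24]
[0.067, 0.058, 0.027, -0.036, 0.026, 0.117] 7.5 [0.43 0.33 0.24]
[0.062, 0.05, 0.027, -0.034, 0.024, 0.118] 7.5 [0.42 0.35 0.23]
[0.056, 0.043, 0.026, -0.032, 0.022, 0.119] 7.5 [0.42 0.36 0.23]
[0.049, 0.036, 0.025, -0.03, 0.02, 0.12] 7.5 [0.41 0.37 0.22]
[0.041, 0.031, 0.024, -0.029, 0.018, 0.12] 7.5 [0.4  0.38 0.22]
[0.033, 0.026, 0.023, -0.028, 0.015, 0.121] 7.5 [0.4  0.39 0.22]
[0.024, 0.022, 0.021, -0.027, 0.012, 0.121] 7.5 [0.4  0.39 0.22]
[0.015, 0.02, 0.02, -0.026, 0.009, 0.122] 7.5 [0.4  0.4  0.22]
[0.006, 0.018, 0.018, -0.026, 0.006, 0.122] 7.5 [0.4  0.41 0.22]
[-0.004, 0.018, 0.016, -0.026, 0.003, 0.122] 7.5 [0.41 0.41 0.22]
[-0.013, 0.019, 0.015, -0.027, -0.0, 0.122] 7.5 [0.41 0.41 0.22]
[-0.023, 0.021, 0.013, -0.027, -0.003, 0.122] 7.5 [0.42 0.41 0.22]
[-0.031, 0.024, 0.011, -0.028, -0.006, 0.122] 7.5 [0.42 0.41 0.22]
[-0.04, 0.028, 0.009, -0.03, -0.009, 0.121] 7.5 [0.43 0.4  0.22]
[-0.048, 0.033, 0.008, -0.031, -0.011, 0.121] 7.5 [0.44 0.39 0.21]
[-0.055, 0.038, 0.006, -0.033, -0.014, 0.12] 7.5 [0.45 0.38 0.21]
[-0.061, 0.045, 0.005, -0.035, -0.016, 0.119] 7.5 [0.46 0.37 0.2 ]
[-0.066, 0.052, 0.004, -0.037, -0.017, 0.118] 7.5 [0.46 0.36 0.19]
[-0.07, 0.06, 0.003, -0.04, -0.019, 0.117] 7.5 [0.47 0.34 0.18]
[-0.073, 0.068, 0.002, -0.042, -0.02, 0.116] 7.5 [0.47 0.33 0.17]
[-0.075, 0.076, 0.001, -0.044, -0.021, 0.115] 7.5 [0.48 0.31 0.16]
```

Emit:
step_arm:
  motion:
    - [[0.076,0.085,0.028,-0.043,0.029,0.114,85],[0.074,0.075,0.028,-0.041,0.029,0.115,85],[0.071,0.067,0.028,-0.038,0.028,0.116,85],[0.067,0.058,0.027,-0.036,0.026,0.117,85],[0.062,0.05,0.027,-0.034,0.024,0.118,85],[0.056,0.043,0.026,-0.032,0.022,0.119,85],[0.049,0.036,0.025,-0.03,0.02,0.12,85],[0.041,0.031,0.024,-0.029,0.018,0.12,85],[0.033,0.026,0.023,-0.028,0.015,0.121,85],[0.024,0.022,0.021,-0.027,0.012,0.121,85],[0.015,0.02,0.02,-0.026,0.009,0.122,85],[0.006,0.018,0.018,-0.026,0.006,0.122,85]]

```text
clock: 13.8
tool_pos: [0.4013, 0.4065, 0.2201]
ee_rot: [[-0.694, 0.632, 0.346], [0.668, 0.385, 0.636], [0.269, 0.673, -0.69]]
ft_force: [0.4, 0.9, 0.4]
grip_width: 0.0849
```

```bash
python3 -c "
from cell import arm
s=arm.read_state();print(s['clock'],s['joint_pos'].round(3),s['tool_pos'])"
```

```text
13.8 [ 0.568  0.047  2.321  1.491  0.359 -1.47 ] [0.4013354  0.40649961 0.22012471]
```

Exactly on plan, so I continue.

Emit:
step_arm:
  motion:
    - [[-0.004,0.018,0.016,-0.026,0.003,0.122,85],[-0.013,0.019,0.015,-0.027,0,0.122,85],[-0.023,0.021,0.013,-0.027,-0.003,0.122,85],[-0.031,0.024,0.011,-0.028,-0.006,0.122,85],[-0.04,0.028,0.009,-0.03,-0.009,0.121,85],[-0.048,0.033,0.008,-0.031,-0.011,0.121,85],[-0.055,0.038,0.006,-0.033,-0.014,0.12,85],[-0.061,0.045,0.005,-0.035,-0.016,0.119,85],[-0.066,0.052,0.004,-0.037,-0.017,0.118,85],[-0.07,0.06,0.003,-0.04,-0.019,0.117,85],[-0.073,0.068,0.002,-0.042,-0.02,0.116,85],[-0.075,0.076,0.001,-0.044,-0.021,0.115,85]]

```text
clock: 15.3
tool_pos: [0.4769, 0.3094, 0.1615]
ee_rot: [[0.545, 0.542, 0.64], [0.35, -0.841, 0.413], [0.762, -0.001, -0.648]]
ft_force: [1.3, -0.3, 0.1]
grip_width: 0.0852
```

Emit:
step_arm:
  motion:
    - [[0,0,0,0,0,0,85],[0,0,0,0,0,0,85]]

```text
clock: 15.55
tool_pos: [0.4777, 0.3109, 0.1633]
ee_rot: [[0.539, 0.547, 0.641], [0.354, -0.837, 0.417], [0.764, 0.002, -0.645]]
ft_force: [1.0, 0.8, -0.2]
grip_width: 0.0848
```

```bash
python3 - <<'E'
from h import *
from cell import arm
s=arm.read_state();print(s['clock'],s['joint_pos'].round(3),s['tool_pos'])
a=np.degrees(np.arctan2(.304,.47));R=tilt(a,40);R=R*[-1,-1,1]
g=np.array([.470,.304,.036])
rows(s['tool_pos'],s['ee_rot'],g+R[:,2]*.011,R,6)
E
```

```text
15.55 [ 0.572  0.182  2.442  3.133  0.353 -1.568] [0.47768485 0.31091767 0.16333811]
step mm 22.405091082988424 deg 0.052443363036358694
[-0.087, 0.001, 0.071, -0.0, 0.0, 0.001]
[-0.087, 0.001, 0.071, -0.0, 0.0, 0.001]
[-0.087, 0.001, 0.071, -0.0, 0.0, 0.001]
[-0.087, 0.001, 0.071, -0.0, 0.0, 0.001]
[-0.087, 0.001, 0.071, -0.0, 0.0, 0.001]
[-0.087, 0.001, 0.071, -0.0, 0.0, 0.001]
```

Emit:
step_arm:
  motion:
    - [[-0.087,0,0.071,0,0,0,85],[-0.087,0,0.071,0,0,0,85],[-0.087,0,0.071,0,0,0,85],[-0.087,0.002,0.071,0,0,0,85],[-0.087,0.002,0.071,0,0,0,85],[-0.087,0.002,0.071,0,0,0,85],[0,0,0,0,0,0,85],[0,0,0,0,0,0,85]]
  newtons: 25

```text
clock: 16.55
tool_pos: [0.4772, 0.3088, 0.0296]
ee_rot: [[0.539, 0.545, 0.642], [0.351, -0.838, 0.417], [0.765, 0.001, -0.644]]
ft_force: [-0.3, 0.1, 0.1]
grip_width: 0.0852
```

Emit:
step_arm:
  motion:
    - [[0,0,0,0,0,0,40],[0,0,0,0,0,0,40],[0,0,0,0,0,0,40],[0,0,0,0,0,0,40]]

```text
clock: 17.05
tool_pos: [0.4775, 0.3088, 0.0306]
ee_rot: [[0.538, 0.545, 0.644], [0.35, -0.839, 0.417], [0.767, 0.001, -0.642]]
ft_force: [-3.1, -1.6, 7.2]
grip_width: 0.055
```

```bash
python3 - <<'E'
from h import *
from cell import arm
s=arm.read_state();print(s['clock'],s['joint_pos'].round(3),s['tool_pos'],s['ft_force'],s['grip_width'])
c=arm.camera('side');w=arm.camera('wrist')
a=cv2.resize(c['pixels'][90:210,150:300],None,fx=3,fy=3,interpolation=cv2.INTER_CUBIC)
b=cv2.resize(w['pixels'],None,fx=.5,fy=.5)
o=np.zeros((560,450,3),np.uint8);o[:360]=a;o[360:,:320]=b
cv2.imwrite('pics/g7.png',o[:,:,::-1])
E
```

```text
17.05 [ 0.568  0.619  2.476  3.134  0.828 -1.572] [0.47746613 0.30877792 0.03062668] [-3.07779178 -1.64884248  7.18234961] 0.05501722412502649
```

View pics/g7.png

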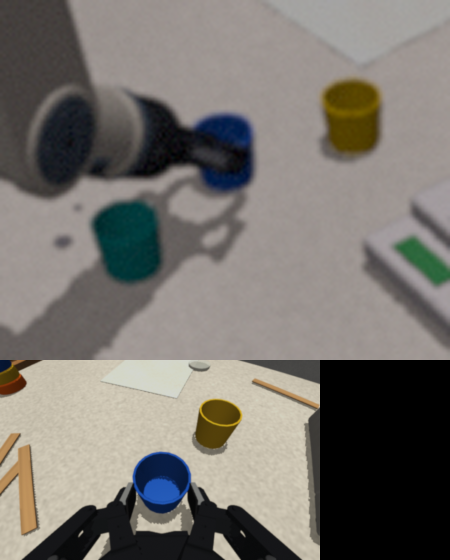

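The picture shows the blue cup (162,480) held between the pads, upright, with the neighbouring cups untouched. The viewer's limit is reached, so from here I check by numbers. First: where the cup sits in the grip, then a small test lift.

Emit:
step_arm:
  motion:
    - [[0.03,0,-0.026,0,0,0,40],[0.038,0,-0.032,0,0,0,40],[0.038,0,-0.032,0,0,0,40],[0,0,0,0,0,0,40],[0,0,0,0,0,0,40]]
  newtons: 30

```text
clock: 17.77
tool_pos: [0.4771, 0.3084, 0.0572]
ee_rot: [[0.54, 0.544, 0.642], [0.351, -0.839, 0.416], [0.765, 0.001, -0.644]]
ft_force: [-0.7, -0.1, -2.3]
grip_width: 0.055
```

```bash
cat >> h.py <<'E'
def cupcheck(c,xr,yr):
    """rim: topmost/left/right extents of blue blob inside window"""
    m,b,l=blobs(c,(105,110,25),(125,255,255),150);out=[]
    for i,st,ce in b:
        if xr[0]<ce[0]<xr[1] and yr[0]<ce[1]<yr[1]: out.append((st.tolist(),ce.round(1).tolist()))
    return out
E
python3 - <<'E'
from h import *
from cell import arm
s=arm.read_state();print(s['clock'],s['tool_pos'],s['ft_force'],s['grip_width'])
w=arm.camera('wrist');np.savez('w8.npz',**w);c=arm.camera('side');np.savez('s8.npz',**c);t=arm.camera('top');np.savez('t8.npz',**t)
R=s['ee_rot'];g=s['tool_pos']-.011*R[:,2]
print('wrist',cupcheck(w,(200,450),(100,380)),'side',cupcheck(c,(180,270),(100,170)),'top',cupcheck(t,(170,230),(200,260)))
# upright prediction: rim circle / foot of a cup whose axis passes grasp point, bottom at height lifted
lift=s['tool_pos'][2]-.0306;th=np.linspace(0,2*np.pi,72)
for nm,xy in(('axis@0.470,.304',np.array([.470,.304])),('fwd5',np.array([.4742,.3067]))):
  rim=np.c_[xy[0]+.031*np.cos(th),xy[1]+.031*np.sin(th),np.full(72,.055+lift)];ft=np.c_[xy[0]+.027*np.cos(th),xy[1]+.027*np.sin(th),np.full(72,lift)]
  for n,cc in(('wrist',w),('side',c),('top',t)):
    q=np.r_[proj(cc,rim),proj(cc,ft)];print(nm,n,q.min(0).round(1),np.ptp(q,0).round(1),'rim',proj(cc,rim).min(0).round(1),proj(cc,rim).max(0).round(1))
E
```

```text
17.775 [0.47706037 0.30844082 0.05718481] [-0.73402929 -0.06622785 -2.32710892] 0.055043301916810075
wrist [([266, 184, 115, 123, 10678], [323.1, 242.5])] side [([212, 122, 20, 25, 252], [223.9, 132.9])] top [([182, 224, 21, 19, 307], [191.7, 233.0])]
axis@0.470,.304 wrist [261.6 189.4] [121.9 126.9] rim [261.6 189.4] [383.5 301.2]
axis@0.470,.304 side [210.2 121. ] [22.7 27.5] rim [210.2 121. ] [232.1 134.4]
axis@0.470,.304 top [181.9 223.5] [22.5 19.4] rim [181.9 223.5] [201.2 243. ]
fwd5 wrist [262.7 182.3] [119.7 125.7] rim [262.7 182.3] [382.4 290.2]
fwd5 side [211.2 120.1] [22.6 27.5] rim [211.2 120.1] [233.  133.4]
fwd5 top [181.1 222.2] [22.5 19.4] rim [181.1 222.2] [200.4 241.6]
```

The cup is lifted and upright, with its axis about 4 mm behind the TCP; its underside is TCP z − 0.0306. Now I carry it around to in front of the balance.

```bash
python3 - <<'E'
from h import *
from cell import arm
s=arm.read_state();p=s['tool_pos']
F=np.array([-1,-1,1]);n=16
r0,a0,z0=np.hypot(p[0],p[1]),np.degrees(np.arctan2(p[1],p[0])),p[2]
P=[(p,s['ee_rot'])]
for i in range(1,n+1):
    f=i/n;r=r0+(.525-r0)*f;a=a0+(4.07-a0)*f;z=z0+(.112-z0)*min(1,f*2);b=np.radians(a)
    P.append((np.array([r*np.cos(b),r*np.sin(b),z]),tilt(a,40)*F))
jrows(P,None)
E
```

```text
[0.017, 0.089, -0.034, -0.024, 0.002, 0.021] 1.9 [0.48 0.29 0.06]
[0.017, 0.088, -0.034, -0.023, 0.0, 0.019] 1.8 [0.49 0.28 0.07]
[0.017, 0.088, -0.034, -0.023, -0.0, 0.019] 1.8 [0.5  0.26 0.08]
[0.017, 0.088, -0.034, -0.023, 0.0, 0.019] 1.8 [0.5  0.24 0.08]
[0.017, 0.087, -0.034, -0.023, -0.0, 0.019] 1.8 [0.51 0.22 0.09]
[0.017, 0.087, -0.034, -0.023, 0.0, 0.019] 1.8 [0.51 0.21 0.1 ]
[0.017, 0.086, -0.034, -0.023, -0.0, 0.019] 1.8 [0.52 0.19 0.11]
[0.017, 0.086, -0.034, -0.023, 0.0, 0.019] 1.8 [0.52 0.17 0.11]
[-0.009, 0.085, -0.011, -0.023, -0.0, 0.019] 1.8 [0.52 0.16 0.11]
[-0.009, 0.085, -0.011, -0.023, 0.0, 0.019] 1.8 [0.52 0.14 0.11]
[-0.009, 0.085, -0.011, -0.023, 0.0, 0.019] 1.8 [0.52 0.12 0.11]
[-0.009, 0.084, -0.011, -0.023, -0.0, 0.019] 1.8 [0.53 0.1  0.11]
[-0.009, 0.084, -0.011, -0.023, 0.0, 0.019] 1.8 [0.53 0.09 0.11]
[-0.009, 0.083, -0.011, -0.023, 0.0, 0.019] 1.8 [0.53 0.07 0.11]
[-0.009, 0.083, -0.011, -0.023, 0.0, 0.019] 1.8 [0.52 0.05 0.11]
[-0.009, 0.082, -0.011, -0.023, -0.0, 0.019] 1.8 [0.52 0.04 0.11]
```

Emit:
step_arm:
  motion:
    - [[0.017,0.089,-0.034,-0.024,0.002,0.021,40],[0.017,0.088,-0.034,-0.023,0,0.019,40],[0.017,0.088,-0.034,-0.023,0,0.019,40],[0.017,0.088,-0.034,-0.023,0,0.019,40],[0.017,0.087,-0.034,-0.023,0,0.019,40],[0.017,0.087,-0.034,-0.023,0,0.019,40],[0.017,0.086,-0.034,-0.023,0,0.019,40],[0.017,0.086,-0.034,-0.023,0,0.019,40],[-0.009,0.085,-0.011,-0.023,0,0.019,40],[-0.009,0.085,-0.011,-0.023,0,0.019,40],[-0.009,0.085,-0.011,-0.023,0,0.019,40],[-0.009,0.084,-0.011,-0.023,0,0.019,40]]

```text
clock: 19.42
tool_pos: [0.5254, 0.1036, 0.1128]
ee_rot: [[0.63, 0.195, 0.752], [0.127, -0.981, 0.148], [0.766, 0.003, -0.642]]
ft_force: [-0.7, 0.5, -0.3]
grip_width: 0.0545
```

Emit:
step_arm:
  motion:
    - [[-0.009,0.084,-0.011,-0.023,0,0.019,40],[-0.009,0.083,-0.011,-0.023,0,0.019,40],[-0.009,0.083,-0.011,-0.023,0,0.019,40],[-0.009,0.082,-0.011,-0.023,0,0.019,40],[0,0,0,0,0,0,40],[0,0,0,0,0,0,40]]

```text
clock: 20.18
tool_pos: [0.5244, 0.0374, 0.1135]
ee_rot: [[0.64, 0.074, 0.765], [0.05, -0.997, 0.054], [0.767, 0.003, -0.642]]
ft_force: [-0.1, 0.1, -0.8]
grip_width: 0.0551
```

```bash
python3 - <<'E'
from h import *
from cell import arm
s=arm.read_state();p=s['tool_pos'];print(s['clock'],p,s['joint_pos'].round(3),s['ft_force'],s['grip_width'])
w=arm.camera('wrist');print('wrist',cupcheck(w,(200,450),(100,380)));np.savez('w9.npz',**w)
R=tilt(4.07,40)*np.array([-1,-1,1]);t=np.array([.6535,.0465,0])+.0037*np.array([np.cos(.071),np.sin(.071),0]);t[2]=.112
print(t);rows(p,s['ee_rot'],t,R,11)
# guard check in wrist: pan centre prediction & dark pan blob
print('pan proj',proj(w,[.6535,.0465,.066]))
E
```

```text
20.175 [0.52440176 0.03742743 0.11350108] [ 0.066  0.311  2.557  3.135  0.601 -1.573] [-0.06494569  0.06017208 -0.84477149] 0.05509004281857384
wrist [([266, 183, 115, 125, 10782], [323.1, 242.3]), ([389, 232, 17, 16, 201], [396.6, 239.4])]
[0.65719068 0.04676248 0.112     ]
step mm 12.102282180888329 deg 0.024286817051734317
[0.038, 0.0, 0.047, 0.0, -0.0, 0.0]
[0.038, 0.0, 0.047, 0.0, -0.0, 0.0]
[0.038, 0.0, 0.047, 0.0, -0.0, 0.0]
[0.038, 0.0, 0.047, 0.0, -0.0, 0.0]
[0.038, 0.0, 0.047, 0.0, -0.0, 0.0]
[0.038, 0.0, 0.047, 0.0, -0.0, 0.0]
[0.038, 0.0, 0.047, 0.0, -0.0, 0.0]
[0.038, 0.0, 0.047, 0.0, -0.0, 0.0]
[0.038, 0.0, 0.047, 0.0, -0.0, 0.0]
[0.038, 0.0, 0.047, 0.0, -0.0, 0.0]
[0.038, 0.0, 0.047, 0.0, -0.0, 0.0]
pan proj [[323.5931521  142.53432873]]
```

Emit:
step_arm:
  motion:
    - [[0.038,0,0.047,0,0,0,40],[0.038,0,0.047,0,0,0,40],[0.038,0,0.047,0,0,0,40],[0.038,0,0.047,0,0,0,40],[0.038,0,0.047,0,0,0,40],[0.038,0,0.047,0,0,0,40]]

```text
clock: 20.98
tool_pos: [0.5975, 0.0428, 0.1122]
ee_rot: [[0.64, 0.074, 0.765], [0.05, -0.997, 0.054], [0.767, 0.003, -0.642]]
ft_force: [-0.2, -0.2, -0.7]
grip_width: 0.055
```

Emit:
step_arm:
  motion:
    - [[0.038,0,0.047,0,0,0,40],[0.038,0,0.047,0,0,0,40],[0.038,0,0.047,0,0,0,40],[0.038,0,0.047,0,0,0,40],[0.038,0,0.047,0,0,0,40],[0,0,0,0,0,0,40],[0,0,0,0,0,0,40]]

```text
clock: 21.85
tool_pos: [0.6564, 0.0471, 0.1109]
ee_rot: [[0.64, 0.074, 0.765], [0.05, -0.997, 0.054], [0.767, 0.003, -0.642]]
ft_force: [-0.5, -0.1, -1.3]
grip_width: 0.0547
```

```bash
python3 - <<'E'
from h import *
from cell import arm
s=arm.read_state();p=s['tool_pos'];print(s['clock'],p,s['ft_force'],s['grip_width'],s['ee_rot'][:,2])
w=arm.camera('wrist');print('wrist',cupcheck(w,(0,640),(0,400)))
c=arm.camera('side');print('side',cupcheck(c,(250,380),(80,190)))
print('old side',cupcheck(dict(np.load('s5.npz')),(250,380),(80,190)))
for d in (0,.014):
  th=np.linspace(0,6.283,72);x,y=.6535,.0465
  q=proj(c,np.r_[np.c_[x+.031*np.cos(th),y+.031*np.sin(th),np.full(72,.121+d)],np.c_[x+.027*np.cos(th),y+.027*np.sin(th),np.full(72,.066+d)]]);print('expected side bbox',d,q.min(0),np.ptp(q,0))
E
```

```text
21.85 [0.65643608 0.04713426 0.11089491] [-0.50161474 -0.08051649 -1.26531964] 0.05470805660659316 [ 0.76460915  0.05420006 -0.64221118]
wrist [([414, 111, 147, 55, 2232], [508.5, 131.3]), ([208, 113, 253, 27, 5730], [333.2, 125.9]), ([101, 117, 135, 53, 2536], [153.0, 137.3]), ([266, 185, 116, 123, 10758], [323.2, 243.0])]
side [([312, 133, 23, 29, 373], [325.0, 146.3])]
old side []
expected side bbox 0 [312.38909123 136.89511574] [23.37676451 29.65518309]
expected side bbox 0.014 [312.38838343 132.76054277] [23.55176013 29.8719515 ]
```

The side view's bounding box matches the prediction for a cup centred over the pan, 14 mm up. I'm lowering slowly.

Emit:
step_arm:
  motion:
    - [[-0.0115,0,0.0096,0,0,0,40],[-0.0115,0,0.0096,0,0,0,40],[-0.0115,0,0.0096,0,0,0,40],[-0.008,0,0.0064,0,0,0,40],[0,0,0,0,0,0,40],[0,0,0,0,0,0,40]]

```text
clock: 22.7
tool_pos: [0.6569, 0.0472, 0.1002]
ee_rot: [[0.64, 0.074, 0.765], [0.05, -0.997, 0.054], [0.767, 0.003, -0.642]]
ft_force: [-1.4, -1.0, -0.8]
grip_width: 0.0549
```

Emit:
step_arm:
  motion:
    - [[-0.004,0,0.0032,0,0,0,40],[0,0,0,0,0,0,40],[-0.004,0,0.0032,0,0,0,40],[0,0,0,0,0,0,40],[0,0,0,0,0,0,40]]

```text
clock: 23.32
tool_pos: [0.6568, 0.0471, 0.0981]
ee_rot: [[0.64, 0.074, 0.765], [0.05, -0.997, 0.054], [0.767, 0.003, -0.642]]
ft_force: [0.0, 0.2, -1.5]
grip_width: 0.0545
```

Emit:
step_arm:
  motion:
    - [[-0.004,0,0.0032,0,0,0,40],[0,0,0,0,0,0,40],[0,0,0,0,0,0,40]]

```text
clock: 23.7
tool_pos: [0.6568, 0.0471, 0.0971]
ee_rot: [[0.64, 0.074, 0.765], [0.05, -0.997, 0.054], [0.767, 0.003, -0.642]]
ft_force: [0.1, -0.8, -0.3]
grip_width: 0.0547
```

Emit:
step_arm:
  motion:
    - [[-0.003,0,0.0024,0,0,0,40],[0,0,0,0,0,0,40],[0,0,0,0,0,0,40]]

```text
clock: 24.08
tool_pos: [0.6571, 0.0472, 0.0971]
ee_rot: [[0.638, 0.074, 0.766], [0.05, -0.997, 0.054], [0.768, 0.003, -0.64]]
ft_force: [-4.6, 0.8, 6.7]
grip_width: 0.055
```

Contact at 6.7 N. I'm releasing and retreating along the tool axis.

Emit:
step_arm:
  motion:
    - [[0,0,0,0,0,0,62],[0,0,0,0,0,0,70],[0,0,0,0,0,0,85],[0,0,0,0,0,0,85],[0,0,0,0,0,0,85]]

```text
clock: 24.7
tool_pos: [0.6568, 0.0471, 0.0963]
ee_rot: [[0.64, 0.074, 0.765], [0.05, -0.997, 0.054], [0.767, 0.003, -0.642]]
ft_force: [1.4, -0.4, 0.0]
grip_width: 0.0845
```

```bash
python3 - <<'E'
from h import *
from cell import arm
s=arm.read_state();p=s['tool_pos'];print(s['clock'],p,s['ft_force'],s['grip_width'])
w=arm.camera('wrist');print('wrist',cupcheck(w,(200,450),(150,380)))
c=arm.camera('side');print('side',cupcheck(c,(250,380),(80,190)))
E
```

```text
24.7 [0.65676973 0.04713094 0.09628676] [ 1.41653129 -0.44833105  0.00885768] 0.08452426255829693
wrist [([265, 184, 117, 123, 10801], [322.9, 242.5])]
side [([314, 137, 21, 29, 335], [325.4, 149.3])]
```

Emit:
step_arm:
  motion:
    - [[0,0,-0.05,0,0,0,85],[0,0,-0.1,0,0,0,85],[0,0,-0.1,0,0,0,85],[-0.05,0,-0.1,0,0,0,85],[-0.05,0,-0.1,0,0,0,85],[-0.03,0,-0.1,0,0,0,85],[0,0,-0.1,0,0,0,85],[0,0,-0.05,0,0,0,85],[0,0,0,0,0,0,85],[0,0,0,0,0,0,85]]

```text
clock: 26.05
tool_pos: [0.5335, 0.0383, 0.1663]
ee_rot: [[0.639, 0.074, 0.765], [0.05, -0.997, 0.054], [0.767, 0.003, -0.641]]
ft_force: [0.1, -0.4, 0.2]
grip_width: 0.085
```

```bash
python3 - <<'E'
from h import *
from cell import arm
s=arm.read_state();p=s['tool_pos'];print(s['clock'],p,s['ft_force'],s['grip_width'],np.abs(s['qd']).max())
c=arm.camera('side');t=arm.camera('top');w=arm.camera('wrist')
print('side',cupcheck(c,(250,380),(80,190)),'top',cupcheck(t,(230,310),(140,210)))
th=np.linspace(0,6.283,72);x,y=.6535,.0465
X=np.r_[np.c_[x+.031*np.cos(th),y+.031*np.sin(th),np.full(72,.121)],np.c_[x+.027*np.cos(th),y+.027*np.sin(th),np.full(72,.066)]]
for n,cc in(('side',c),('top',t),('wrist',w)):
    q=proj(cc,X);print('expected',n,q.min(0).round(1),np.ptp(q,0).round(1))
m,b,l=blobs(w,(105,110,25),(125,255,255),60);print([(st.tolist(),ce.round(1).tolist()) for i,st,ce in b])
# guard corners expected at 55 deg in wrist
u=np.array([np.cos(np.radians(6.4)),np.sin(np.radians(6.4)),0]);l_=np.array([-u[1],u[0],0]);h=np.array([.7395,.0562,.087])
for a in(50,55,60):
    f=h+.14*(-np.cos(np.radians(a))*u+[0,0,np.sin(np.radians(a))]); print(a,'panel front edge corners',proj(w,[f+.0775*l_,f-.0775*l_]).round(1).tolist(),'top',proj(t,[f+.0775*l_,f-.0775*l_]).round(1).tolist())
# other objects vs start
t0=dict(np.load('top0.npz'))
for n,lo,hi in(('yellow',(22,130,60),(32,255,255)),('orange',(8,180,90),(18,255,255))):
    print(n,[x[2].round(1).tolist() for x in blobs(t0,lo,hi)[1]],[x[2].round(1).tolist() for x in blobs(t,lo,hi)[1]])
E
```

```text
26.05 [0.53352537 0.03827519 0.16634351] [ 0.07231492 -0.37349215  0.20501832] 0.0849923340217215 0.011286802822627133
side [([314, 137, 21, 29, 500], [323.8, 151.1])] top [([255, 147, 42, 23, 197], [279.1, 163.0]), ([262, 172, 20, 14, 203], [272.4, 177.9])]
expected side [312.4 136.9] [23.4 29.7]
expected top [261.5 163.7] [19.9 21.3]
expected wrist [291.3 124.9] [65.  77.4]
[([163, 56, 104, 63, 1717], [223.7, 72.2]), ([384, 59, 53, 58, 936], [411.0, 76.7]), ([270, 60, 118, 14, 1555], [328.9, 66.7]), ([447, 68, 87, 21, 1088], [487.9, 78.4]), ([292, 127, 63, 75, 3653], [323.0, 162.2]), ([380, 262, 15, 15, 159], [387.1, 268.9])]
50 panel front edge corners [[219.0, 84.6], [427.9, 80.4]] top [[243.0, 172.4], [294.7, 166.2]]
55 panel front edge corners [[218.3, 67.7], [427.7, 63.7]] top [[242.3, 168.6], [294.3, 162.5]]
60 panel front edge corners [[218.0, 51.4], [427.0, 47.7]] top [[241.5, 164.8], [293.7, 158.6]]
yellow [[201.8, 193.6]] [[201.7, 193.4]]
orange [[376.1, 194.7]] [[375.9, 194.7]]
```

```bash
python3 -c "
from cell import arm
print(arm.job_done());s=arm.read_state();print(s['clock'],s['ft_force'])"
```

```text
the job is handed in; nothing more can be done
None
the job is handed in; nothing more can be done
```

I raised the splash guard by its bar to about 55 degrees and let go. I then carried the blue cup in under it and set it on the middle of the pan. The job was handed in at about 26 s, and it reports no verdict.

**Last checks** (all from camera numbers, since I had used up all 12 picture views):
- **Guard:** its front edge lines up with 55 degrees in the wrist view (row 66.7, against 65.7 expected for 55°). I did not check it against the red mark.
- **Cup:** its outline is within 1–3 pixels of an upright cup centred on the pan in the side and wrist views. In the top view the guard partly hides it. It was set down with about 7 N.
- **Other things:** the yellow and orange cups have not moved in the top view. I did not re-measure the bottle or the jug, but the arm stayed well away from both.
- **Robot:** it stands clear of everything, with no force on the tool beyond sensor noise.

**What went wrong along the way:**
- **First grip on the bar missed:** my first height estimate for the bar was too high, so I measured again and gripped it lower.
- **Pull during the lift:** the hinge pulled on the gripper with about 36 N at one point, because I had guessed the guard's starting angle too low. I corrected the path.
- **Cup approach redone:** the first approach brought the wrist to a joint limit, so I swung it into another position before picking up the cup.

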